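# Prove the firm deck plate and stand the red gauge on it

### The job

On the calibration bench, one of the three steel plates of the low blue-framed deck is held up by a hidden beam, which shows as a row of black bolt heads down its middle; the other two plates are springy. First press firmly down on the bolted plate with the fingertips to prove that it does not give, then pick up the pressure gauge with the red case and set it down upright on the middle of that plate, without dropping it. Leave the black and the white gauge where they stand.

Things in the scene. Friction and masses are not known exactly. Their poses are not given: they have to be found in the camera images.
- firm_plate: Steel plate 180 (x) x 92 (y) x 4 mm with five flush black bolt heads, 15 mm, in a row along its x. Origin: middle of its top face, 50 mm above the bench; z up. Lies in a blue frame (206 x 306 mm, 42 mm high) beside two springy plates of the same size without a bolt row, any order, 4 mm gaps, parallel. Gives 0.25 mm per N, at most 4 mm; the springy ones 3 mm per N, at most 14 mm.
- red_gauge_center (a point): Centre of the gauge's round red case, 92 mm above the underside of its foot. The case is an upright disc 84 mm across, 36 mm thick along the point's x (dial on +x), y across the dial, z up; its top is 42 mm above this point. Brass stem 24 mm thick, round foot 60 mm across, 12 mm high; 0.45 to 0.7 kg. Stands on the bench; grip the case from above across its thickness.
- black_gauge_center (a point): Centre of the case of a gauge of the same shape with a black case, on its foot on the bench. Not to be moved.
- white_gauge_center (a point): Centre of the case of a gauge of the same shape with a white case, on its foot on the bench. Not to be moved.
Not all that is in view belongs to the job. What is shaped like the part that bears firm_plate but purple is not meant.

How it is judged:
By the outcome, as a careful person would: the job done as asked, in the order asked, and still so for the second after the job is handed in, with the robot touching nothing.
It also fails if it takes over 58 s, if anything falls off the work surface, if the arm or the gripper's body presses on something with over 40 N, if the wrist force passes 120 N, or if a joint passes its speed limit or range.

### The arm

A 7-joint arm with a two-finger parallel gripper is mounted at the origin on the work surface. World frame = base frame: x ahead of the robot, y to its left, z up, the work surface at z = 0. Lengths are in mm, angles in rad, forces in N, time in s.
With the tool pointing down it reaches from about 400 to 925 mm from the base axis. Payload 4.1 kg.
Tool frame: the origin (TCP) lies midway between the tips of the shut fingers; the grasp point (between the pads) lies 19 mm behind it; y points along the fingers, z is the direction in which the jaws open and shut, and the axes are right-handed (so a half turn about y gives the same grasp; the last joint's range is limited). The gripper opens to 85 mm and grips with 20 to 120 N. Pads are 22 mm wide; open, the fingers measure 114 mm over their backs; the gripper's body (76 mm by 85 mm) begins 54 mm behind the grasp point. The pads swing forward as they close: fully open they stand 13 mm farther back than shut.
Start: joints at [-1.254, 0.398, 0.045, 1.537, -0.019, 1.207, -0.051], TCP at [262.533, 594.66, 231.347] pointing down, gripper open.
Joint ranges: [-2.82, 2.82], [-0.49, 2.23], [-1.37, 1.46], [0, 2.46], [-1.36, 4.5], [0.23, 2], [-2.94, 2.94]. Speed limits (rad/s): [2.57, 2.57, 3.14, 3.14, 3.14, 3.14, 3.14].

### API

Orientations are given as a unit quaternion [x, y, z, w].
In Python, from cell import ctrl, snapshot, camera_info gives the robot as it stands. The module is installed in compiled form; this text tells all that it offers. Calls block until the motion is done:
- ctrl.move_ptp(position, orientation): joint-space move of the TCP to a pose.
- ctrl.movel(position, rate=150, ori=None): straight line of the TCP; ori=None keeps the orientation; rate is the mean speed in mm/s.
- ctrl.movej(angles): joint-space move.
- ctrl.grip(opening, squeeze=None): finger opening in mm; squeeze is the grip in N (None keeps the last); returns when the fingers have stopped.
- ctrl.wait(seconds).
- ctrl.solve_ik(position, orientation): joint angles nearest the present ones, or None.
- ctrl.get_obs(): the state.
- snapshot(name): name is "side" or "top" or "wrist"; returns (picture, depth): 400x640x3 uint8, red, green, blue; 400x640 float32, mm along the optical axis (not along the pixel's ray), 0 where there is no reading.
- camera_info(name): a dict with "fx", "fy", "cx", "cy" (pixels), "R" (3x3) and "t" (3): a world point X has camera coordinates R X + t. Camera axes: x right, y down, z forward; pixel columns grow to the right and rows downward; lengths in mm; the calibration is good to about 2 mm. A picture is of the moment at which its call begins: read the wrist's pose just before it. camera_info takes no time and is no camera call; for the wrist camera it gives the pose at the moment of the call.
A pose or a line that the arm cannot do raises ctrl.PlanningError and nothing moves.
- ctrl.job_done(): hands the job in, once; it reports no verdict.
The state is a dict: "time_s": time; "qpos": joint angles; "dq": joint speeds; "effort": joint torques, N m; "position": TCP position; "tcp_rot": TCP orientation; "wrist_force": force on the tool from outside, world axes, zero at the start; "wrist_torque": the same for the moment, N m; "width": finger opening in mm.
Only numpy, scipy, OpenCV 4.12 (cv2) and the standard library are available. Lean on these libraries where they do the work, as an engineer would, in place of code of your own. Each camera call takes 0.05 s, during which the arm holds its last target.

## Working session

There is one attempt and no reset: what is moved stays moved. The work goes in short steps, each a Python script; the robot and the scene stay as the last script left them, time stands still between calls to the robot, and variables do not carry over. Pictures are saved under pics/ and viewed, and the job is handed in when it is done.

```bash
mkdir -p pics
python3 - <<'E'
from cell import ctrl,snapshot,camera_info
import cv2,numpy as np
o=ctrl.get_obs();print(o['time_s'],o['position'],o['tcp_rot'],o['wrist_force'],o['width'])
for n in ["side","top"]:
    i=camera_info(n);p,d=snapshot(n)
    cv2.imwrite(f"pics/{n}1.png",p[:,:,::-1]);np.savez(f"{n}1.npz",p=p,d=d,**{k:np.array(v) for k,v in i.items()})
    print(n,i)
E
```

```text
0.0 [262.27085564 594.07773845 230.28962704] [ 0.69254366 -0.1460251   0.14582272 -0.69122767] [ 0.707876   -0.3132288   0.12744153] 85.46216114829897
side {'fx': 511.1892423883759, 'fy': 511.1892423883759, 'cx': 323.2359945716501, 'cy': 204.97182774089717, 'R': array([[ 0.79943571, -0.60052829, -0.01638048],
       [-0.3697342 , -0.47034103, -0.80129641],
       [ 0.47349675,  0.64664139, -0.59804326]]), 't': array([-350.00098834,  251.16598214, 1380.32768519])}
top {'fx': 453.87725349775087, 'fy': 453.87725349775087, 'cx': 317.8275624549196, 'cy': 198.94290376351174, 'R': array([[ 0.00751837, -0.99994551, -0.00724226],
       [-0.99351437, -0.00664789, -0.11351212],
       [ 0.11345779,  0.00804871, -0.99351022]]), 't': array([  34.66879654,  437.80889262, 1427.03499865])}
```

```bash
ls . pics
```

```text
.:
pics
side1.npz
top1.npz

pics:
side1.png
top1.png
```

View pics/side1.png

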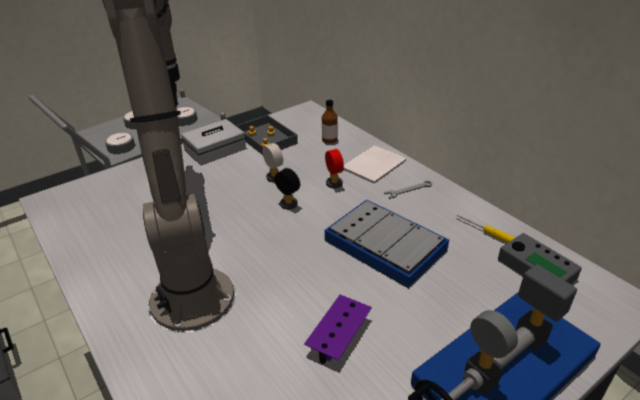

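View pics/top1.png

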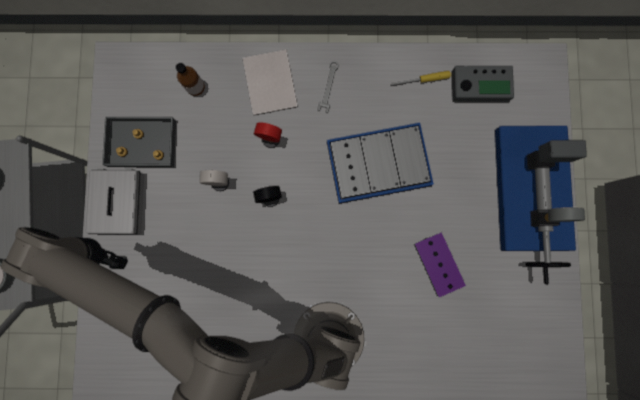

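The deck is at about (380,162) in the top picture. Its left plate, around (350,167), carries the row of large bolts. The red gauge is at (267,131), black at (267,195) and white at (214,178). I'll measure them from depth.

```bash
cat > h.py <<'E'
import numpy as np,cv2
def load(n):
    z=np.load(n); return z
def cloud(p,d,fx,fy,cx,cy,R,t):
    v,u=np.mgrid[:d.shape[0],:d.shape[1]]
    c=np.stack([(u-cx)/fx*d,(v-cy)/fy*d,d],-1)
    W=(c-t)@R
    W[d<=0]=np.nan
    return W
def cl(n):
    z=np.load(n);return z['p'],cloud(z['p'],z['d'],*[z[k] for k in ('fx','fy','cx','cy','R','t')])
E
python3 - <<'E'
from h import *
for n in ['top','side']:
    p,W=cl(n+'1.npz')
    hsv=cv2.cvtColor(p,cv2.COLOR_RGB2HSV)
    h,s,v=[hsv[...,i].astype(int) for i in range(3)]
    red=((h<6)|(h>174))&(s>180)&(v>70)
    for nm,m in [('red',red)]:
        P=W[m];P=P[np.isfinite(P).all(1)];P=P[(P[:,2]>30)&(P[:,2]<160)]
        print(n,nm,len(P),P.min(0),P.max(0),np.median(P,0))
    # raised regions
    for nm,(x0,x1,y0,y1) in [('deck',(340,640,-260,80))]:
        pass
    if n=='top':
        blue=(h>100)&(h<125)&(s>150)
        uu=np.zeros(h.shape,bool);uu[115:210,320:440]=1
        b=(blue&uu).astype(np.uint8)
        P=W[b>0];print('blue',np.nanmin(P,0),np.nanmax(P,0))
        r=cv2.minAreaRect(np.float32(P[P[:,2]>30][:,:2]));print('blue rect',r)
        box=W[120:206,325:436].reshape(-1,3);Q=box[(box[:,2]>46)&(box[:,2]<56)]
        print('plates',len(Q),np.median(Q,0),cv2.minAreaRect(np.float32(Q[:,:2])))
        # black blobs
        g=cv2.cvtColor(p,cv2.COLOR_RGB2GRAY)
        m=((g<50)&uu&(b==0)).astype(np.uint8)
        k,l,st,c=cv2.connectedComponentsWithStats(m)
        for i in range(1,k):
            a,bb=int(round(c[i][1])),int(round(c[i][0])); print(c[i],st[i][4],W[a,bb].round(1))
    g=(W[...,2]>100)&(W[...,2]<150)
    k,l,st,c=cv2.connectedComponentsWithStats(g.astype(np.uint8))
    for i in range(1,k):
        if st[i][4]>30: 
            P=W[l==i]; print(n,'tall',c[i],st[i][4],np.median(P,0).round(),P.min(0).round(),P.max(0).round(), cv2.minAreaRect(np.float32(P[:,:2])),np.median(p[l==i],0))
p=cl('top1.npz')[0][60:220,180:450];cv2.imwrite('pics/z1.png',cv2.resize(p,None,fx=2.9,fy=2.9,interpolation=cv2.INTER_CUBIC)[:,:,::-1])
E
```

```text
top red 259 [614.19876532 154.98738964  99.57187066] [658.95717753 231.7321269  138.80388752] [635.16881026 191.30025576 128.41890007]
blue [ 429.22624642 -323.42212936    3.34671314] [681.07690119   6.41260515  50.94730227]
blue rect ((555.6409912109375, -157.3062744140625), (201.59205627441406, 300.62060546875), 11.182548522949219)
plates 4374 [ 557.22710182 -158.25699851   50.36497378] ((557.648681640625, -156.87203979492188), (204.59153747558594, 304.2368469238281), 11.108894348144531)
[417. 125.] 3 [ 677.8 -280.1   39.5]
[405.5 127. ] 4 [ 672.8 -245.8   33.2]
[411. 126.] 5 [ 676.1 -261.9   33.4]
[420.07692308 131.46153846] 13 [ 656.3 -287.9   46.3]
[394.5 129. ] 4 [ 665.1 -206.4   36.2]
[400.5 128. ] 4 [ 669.3 -226.3   33.3]
[384.5 131. ] 4 [ 659.3 -174.7   32.5]
[390.         130.33333333] 3 [ 663.7 -194.6   29. ]
[374. 133.] 3 [ 651.5 -141.8   36.4]
[377. 132.] 1 [ 653.3 -150.8   42. ]
[380. 132.] 1 [ 658.3 -162.9   23.7]
[359.  135.8] 5 [644.1 -94.4  25.8]
[363.5 135. ] 2 [ 646.9 -110.4   28.1]
[368.5 134. ] 4 [ 647.8 -122.4   37.6]
[353. 137.] 3 [639.1 -74.5  31.6]
[342. 139
[... 5369 characters left out ...]
14282226562), 74.35658264160156) [45. 40. 36.]
side tall [532.46802721 325.78367347] 735 [ 540. -655.  110.] [ 464. -679.  100.] [ 580. -619.  150.] ((521.8818359375, -649.9244995117188), (116.60037994384766, 60.15468978881836), 1.0983831882476807) [35. 33. 20.]
side tall [484.75288092 365.74135723] 781 [ 363. -659.  110.] [ 332. -682.  100.] [ 455. -622.  149.] ((393.7096252441406, -651.8923950195312), (122.63768005371094, 60.555755615234375), 1.7576078176498413) [38. 36. 20.]
side tall [428.47257384 389.96413502] 474 [ 228. -629.  138.] [ 177. -678.  100.] [ 241. -596.  150.] ((225.73480224609375, -631.1012573242188), (58.99699783325195, 84.30990600585938), 47.67756652832031) [11. 11. 13.]
```

View pics/z1.png

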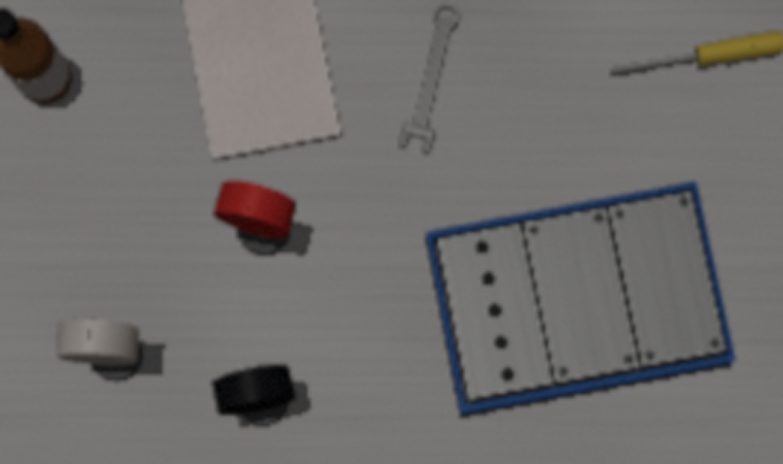

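Both the zoom and the fitted frame put the bolted plate's middle at about (538,-63), with its x axis at 11°. The red case is at about (637,195), thickness axis about -14.5°. Next I'll look from the wrist above the plate, then press.

```bash
cat >> h.py <<'E'
from scipy.spatial.transform import Rotation as Ro
def quat(a):
    c,s=np.cos(a),np.sin(a)
    return Ro.from_matrix(np.array([[s,0,c],[-c,0,s],[0,-1,0]])).as_quat()
def shot(n,tag):
    from cell import snapshot,camera_info
    i=camera_info(n);p,d=snapshot(n)
    cv2.imwrite(f"pics/{tag}.png",p[:,:,::-1]);np.savez(f"{tag}.npz",p=p,d=d,**{k:np.array(v) for k,v in i.items()})
    return cl(tag+'.npz')
E
python3 - <<'E'
from h import *
from cell import ctrl
o=ctrl.get_obs();M=Ro.from_quat(o['tcp_rot']).as_matrix();print(M.round(2),np.degrees(np.arctan2(M[1,2],M[0,2])))
for pos in [(538,-63,220),(538,-63,48),(538,-63,138),(637,195,220),(637,195,90)]:
  for a in (-14.5,165.5,11,191,101,-79):
    q=ctrl.solve_ik(pos,quat(np.radians(a)));print(pos,a,None if q is None else np.round(q,2))
E
```

```text
[[ 0.91 -0.    0.4 ]
 [-0.4  -0.    0.91]
 [ 0.   -1.   -0.  ]] 66.18063129573476
(538, -63, 220) -14.5 [-0.63  0.29  0.81  1.83 -0.23  1.12  0.01]
(538, -63, 220) 165.5 [ 0.95  0.4  -1.15  1.79  0.39  1.21  2.57]
(538, -63, 220) 11 [-0.61  0.28  0.78  1.83 -0.22  1.12  0.44]
(538, -63, 220) 191 [-0.9   0.5   1.27  1.83 -0.51  1.2  -2.42]
(538, -63, 220) 101 [-0.52  0.26  0.67  1.82 -0.18  1.12  1.97]
(538, -63, 220) -79 [-0.71  0.32  0.93  1.83 -0.28  1.13 -1.07]
(538, -63, 48) -14.5 [-0.48  0.51  0.66  1.98 -0.44  0.79  0.18]
(538, -63, 48) 165.5 [ 0.9   0.71 -1.16  1.95  0.78  1.02  2.27]
(538, -63, 48) 11 [-0.46  0.5   0.63  1.98 -0.41  0.79  0.6 ]
(538, -63, 48) 191 [-0.82  0.88  1.26  1.99 -0.99  1.08 -2.05]
(538, -63, 48) 101 [-0.37  0.47  0.51  1.98 -0.33  0.77  2.09]
(538, -63, 48) -79 [-0.56  0.55  0.77  1.98 -0.52  0.81 -0.87]
(538, -63, 138) -14.5 [-0.58  0.39  0.77  1.92 -0.33  0.96  0.09]
(538, -63, 138) 165.5 [ 0.92  0.53 -1.15  1.88  0.55  1.1   2.45]
(538, -63, 138) 11 [-0.56  0.38  0.74  1.91 -0.31  0.96  0.52]
(538, -63, 138) 191 [-0.86  0.66  1.27  1.92 -0.71  1.1
[... 204 characters left out ...]
637, 195, 220) 165.5 [-0.37  0.43  0.01  1.51 -0.01  1.2   2.53]
(637, 195, 220) 11 [-0.69  0.47  0.47  1.52 -0.22  1.21  0.01]
(637, 195, 220) 191 [ 0.37  0.68 -1.16  1.49  0.62  1.38  2.51]
(637, 195, 220) 101 [-0.51  0.44  0.21  1.51 -0.1   1.2   1.48]
(637, 195, 220) -79 [-0.81  0.51  0.66  1.52 -0.32  1.22 -1.48]
(637, 195, 90) -14.5 [-0.74  0.62  0.54  1.64 -0.37  0.98 -0.33]
(637, 195, 90) 165.5 [-0.32  0.55 -0.06  1.63  0.04  0.96  2.5 ]
(637, 195, 90) 11 [-0.68  0.6   0.45  1.64 -0.3   0.97  0.07]
(637, 195, 90) 191 [-0.26  0.55 -0.14  1.63  0.09  0.97  2.9 ]
(637, 195, 90) 101 [-0.48  0.56  0.16  1.63 -0.11  0.96  1.49]
(637, 195, 90) -79 [-0.78  0.64  0.61  1.64 -0.42  1.   -1.41]
```

Run:
```python
from h import *
from cell import ctrl
ctrl.move_ptp([600,190,300],quat(np.radians(-14.5)));
p,W=shot('wrist','w1')
o=ctrl.get_obs();print(o['time_s'],o['position'])
hsv=cv2.cvtColor(p,cv2.COLOR_RGB2HSV)
m=((hsv[...,0]<6)|(hsv[...,0]>174))&(hsv[...,1]>180)&(W[...,2]>125)
P=W[m];P=P[(P[:,2]<140)];print(len(P),P[:,2].max(),cv2.minAreaRect(np.float32(P[:,:2])))
ctrl.grip(0)
ctrl.move_ptp([520,-63,230],quat(np.radians(11)))
p,W=shot('wrist','w2');o=ctrl.get_obs();print(o['time_s'],o['position'],o['wrist_force'],o['width'])
```

```text
2.075 [599.32408168 192.14574269 299.5162572 ]
1621 135.05777234679277 ((635.85693359375, 193.75387573242188), (51.463035583496094, 34.9307975769043), 75.89107513427734)
3.9583 [521.11610145 -61.33165649 230.40400325] [-0.49785354 -0.57552007 -0.46191354] 0.13838956032595673
```

View pics/w1.png

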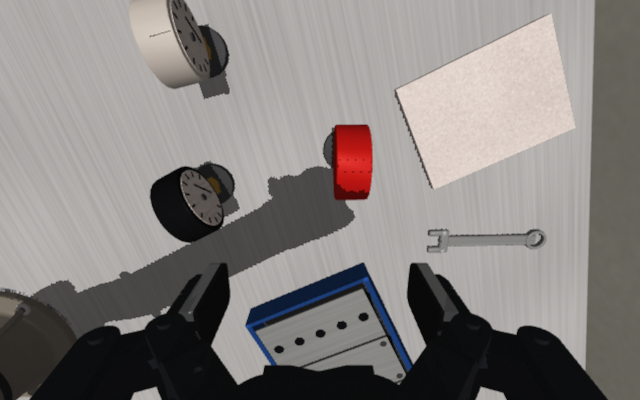

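View pics/w2.png

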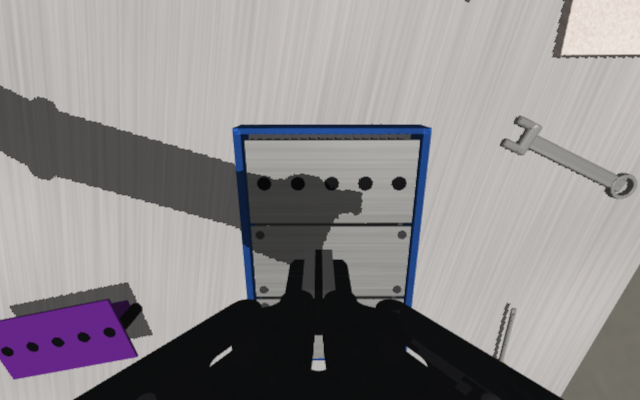

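w1 shows the red case at (352,162), with the other two gauges standing well clear. w2 shows the bolt row from (264,184) to (399,184), middle bolt at (331,184). Next: compute that bolt's position, then press step by step while watching the force.

Run:
```python
from h import *
from cell import ctrl
p,W=cl('w2.npz')
for u,v in [(264,184),(331,184),(399,184)]: print(np.nanmedian(W[v-3:v+4,u-3:u+4].reshape(-1,3),0).round(1))
c=[537.5,-63.5]
ctrl.move_ptp([*c,75],quat(np.radians(11)))
ctrl.wait(.3);o=ctrl.get_obs();f0=o['wrist_force'][2];print(o['position'],o['wrist_force'])
z=54
ctrl.movel([*c,54],rate=60)
mx=0
while z>42:
    z-=0.75;ctrl.movel([*c,z],rate=25);ctrl.wait(.08)
    o=ctrl.get_obs();f=o['wrist_force'][2]-f0;print(round(z,2),o['position'].round(2),round(f,1),round(o['time_s'],2))
    if f>24: break
ctrl.wait(.6);o=ctrl.get_obs();print(o['position'],o['wrist_force'],o['time_s'])
shot('side','s2')
```

```text
[465.4 -80.9  50. ]
[535.3 -66.8  49.8]
[606.7 -53.3  49.8]
[538.60098177 -63.37239594  76.50435877] [-0.03537607  0.69347279  0.9067271 ]
53.25 [537.67 -63.52  53.43] -1.0 5.76
52.5 [537.48 -63.49  52.5 ] -1.3 6.09
51.75 [537.49 -63.49  51.71] -0.4 6.42
51.0 [537.48 -63.49  50.98] -0.9 6.76
50.25 [537.48 -63.49  50.22] -0.4 7.09
49.5 [537.59 -63.5   49.64] 2.0 7.42
48.75 [537.58 -63.52  48.96] 4.2 7.76
48.0 [537.6  -63.52  48.39] 6.4 8.09
47.25 [537.63 -63.5   47.87] 8.5 8.43
46.5 [537.61 -63.51  47.37] 9.9 8.76
45.75 [537.63 -63.5   46.86] 11.6 9.09
45.0 [537.63 -63.52  46.35] 14.4 9.43
44.25 [537.64 -63.52  46.01] 17.2 9.76
43.5 [537.68 -63.52  45.96] 22.4 10.09
42.75 [537.71 -63.52  45.9 ] 29.5 10.43
[537.67251083 -63.5347818   45.88960663] [-8.762088    2.3950038  29.06110012] 11.025
```

The plate stiffened linearly at about 0.25 mm/N, stopped at 4 mm and carried 29 N, so it is the firm one. Now the grasp.

Run:
```python
from h import *
from cell import ctrl
ctrl.movel([537.5,-63.5,120],rate=120)
q=quat(np.radians(-14.1));c=[636,194]
ctrl.move_ptp([*c,230],q);ctrl.grip(85);ctrl.wait(.3)
p,W=shot('wrist','w3')
hsv=cv2.cvtColor(p,cv2.COLOR_RGB2HSV)
m=((hsv[...,0]<6)|(hsv[...,0]>174))&(hsv[...,1]>180)&(W[...,2]>118)
P=W[m];P=P[(P[:,2]<140)];print(len(P),cv2.minAreaRect(np.float32(P[:,:2])))
o=ctrl.get_obs();print(o['position'],o['wrist_force'],o['width'],o['time_s'])
```

```text
3032 ((636.1318969726562, 193.58364868164062), (65.38357543945312, 35.00568771362305), 75.55166625976562)
[636.02485087 194.04273812 230.02299807] [-0.22853451  0.46075479  0.45516251] 84.8893404487078 14.1417
```

View pics/w3.png

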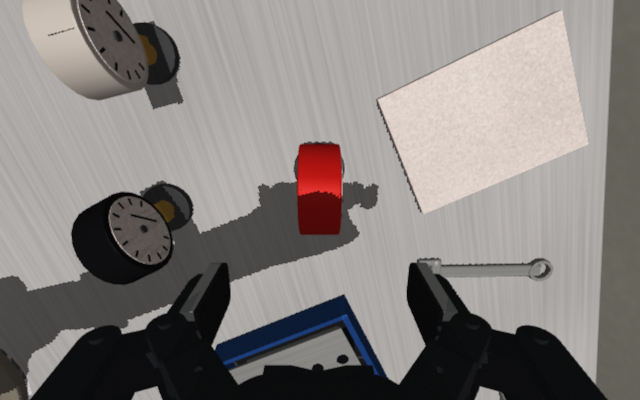

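The red case sits at (320,188), centred between the open jaws and aligned with them. Descending to grip.

Run:
```python
from h import *
from cell import ctrl
q=quat(np.radians(-14.3));c=[636,193.7]
ctrl.movel([*c,78],rate=120,ori=q);ctrl.wait(.2)
o=ctrl.get_obs();print(o['position'],o['wrist_force'])
ctrl.grip(25,squeeze=50);ctrl.wait(.3)
o=ctrl.get_obs();print(o['position'],o['wrist_force'],o['width'],o['time_s'])
ctrl.movel([*c,100],rate=60);ctrl.wait(.4)
o=ctrl.get_obs();print(o['position'],o['wrist_force'],o['wrist_torque'],o['width'],o['time_s'])
ctrl.movel([*c,200],rate=120);ctrl.wait(.3)
o=ctrl.get_obs();print(o['position'],o['wrist_force'],o['wrist_torque'],o['width'],o['time_s'])
shot('side','s3')
z=cl('s3.npz')[0];cv2.imwrite('pics/s3z.png',cv2.resize(z[60:260,180:480],None,fx=2.6,fy=2.6)[:,:,::-1])
```

```text
[636.35892113 193.79737401  78.60606279] [ 0.0555912  -0.15158376 -0.00897614]
[636.19094343 193.74216788  78.10252583] [0.59801865 0.37912993 0.62049698] 35.57395383394264 16.575
[635.91170103 193.65232849  99.81790078] [-1.28569152 -0.53816071 -5.55867422] [-0.03451124  0.05686027 -0.02727501] 35.30238410848934 17.4917
[635.74159845 193.58934991 199.38223355] [-1.4305164  -0.91399953 -5.80865536] [-0.0019432  -0.02739545  0.04980212] 35.25939854059794 18.775
```

View pics/s3z.png

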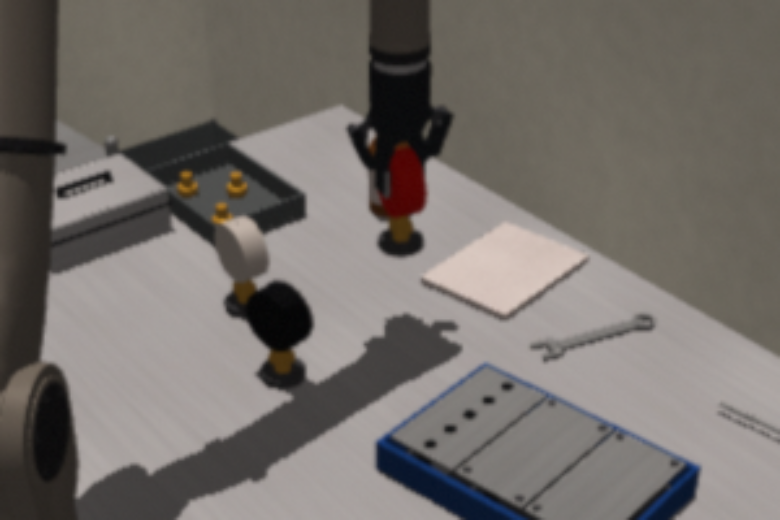

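The gauge hangs upright in the jaws (width 35 mm, about 6 N); black and white are undisturbed. Carry it over and lower onto the plate, sensing contact.

Run:
```python
from h import *
from cell import ctrl
q=quat(np.radians(11));c=[537.3,-64.7]
ctrl.movel([*c,200],rate=150,ori=q)
ctrl.movel([*c,140],rate=80);ctrl.wait(.4)
o=ctrl.get_obs();f0=o['wrist_force'][2];print(o['position'],o['wrist_force'],o['wrist_torque'],o['width'],o['time_s'])
ctrl.movel([*c,130],rate=30)
z=130
while z>122:
    z-=.5;ctrl.movel([*c,z],rate=20);ctrl.wait(.1)
    o=ctrl.get_obs();f=o['wrist_force'][2]-f0;print(z,o['position'].round(2),round(f,2),o['wrist_torque'].round(2),round(o['time_s'],2))
    if f>-f0+0.3: break
shot('side','s4');shot('top','t4')
z=cl('s4.npz')[0];cv2.imwrite('pics/s4z.png',cv2.resize(z[100:300,240:500],None,fx=2.9,fy=2.9)[:,:,::-1])
```

```text
[537.42843513 -64.67032176 140.21906111] [-0.1588845  -0.00487549 -4.54896655] [-0.03659852 -0.03464879 -0.00575399] 35.73478216983201 22.1167
129.5 [537.38 -64.7  129.61] -0.44 [ 0.03 -0.02 -0.  ] 22.95
129.0 [537.31 -64.7  129.  ] -0.28 [-0.03  0.02  0.01] 23.3
128.5 [537.3  -64.7  128.49] -0.08 [ 0.03 -0.01  0.01] 23.65
128.0 [537.38 -64.7  128.04] -0.43 [-0.01 -0.05  0.01] 24.0
127.5 [537.41 -64.74 127.65] 0.71 [-0.05  0.09  0.05] 24.35
127.0 [537.41 -64.72 127.17] 2.45 [0.03 0.24 0.07] 24.7
126.5 [537.43 -64.76 126.69] 4.69 [0.05 0.3  0.04] 25.05
126.0 [537.43 -64.76 126.19] 7.37 [0.04 0.48 0.07] 25.4
```

View pics/s4z.png

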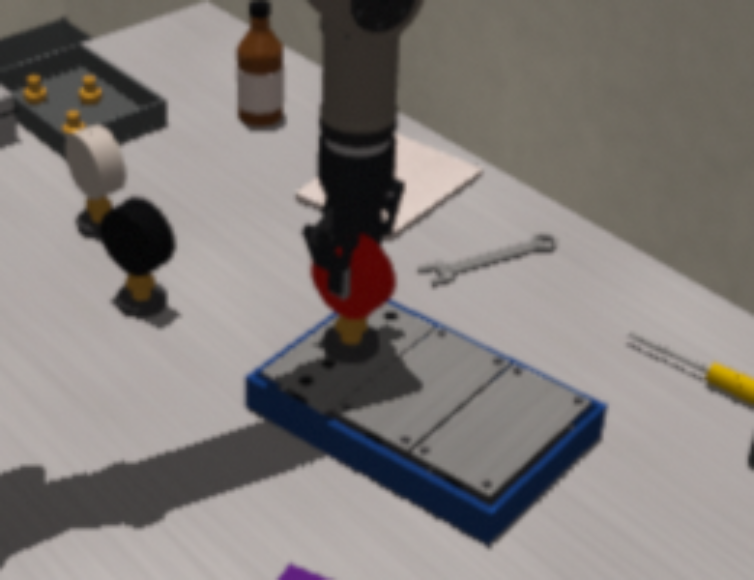

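The foot rests on the bolted plate between the bolts and carries the weight. Release and retreat upward.

Run:
```python
from h import *
from cell import ctrl
c=[537.3,-64.7]
ctrl.grip(42);ctrl.wait(.2);ctrl.grip(85);ctrl.wait(.2)
print(ctrl.get_obs()['wrist_force'])
ctrl.movel([*c,250],rate=100)
ctrl.move_ptp([560,150,320],quat(np.radians(11)));ctrl.wait(.6)
print(ctrl.get_obs()['time_s'])
shot('side','s5');p,W=shot('top','t5')
z=cl('s5.npz')[0];cv2.imwrite('pics/s5z.png',cv2.resize(z[100:300,240:500],None,fx=2.9,fy=2.9)[:,:,::-1])
for n in ('s5','t5'):
    p,W=cl(n+'.npz');hsv=cv2.cvtColor(p,cv2.COLOR_RGB2HSV)
    m=((hsv[...,0]<6)|(hsv[...,0]>174))&(hsv[...,1]>170)&(hsv[...,2]>50)
    P=W[m];P=P[(P[:,2]>80)&(P[:,2]<200)];print(n,P[:,2].max(),cv2.minAreaRect(np.float32(P[P[:,2]>150][:,:2])))
p=cl('t5.npz')[0];cv2.imwrite('pics/t5z.png',cv2.resize(p[60:220,180:450],None,fx=2.9,fy=2.9)[:,:,::-1])
```

```text
[-0.20489611  0.49555872  0.74167785]
29.5417
s5 187.89898818116922 ((533.4893798828125, -66.69945526123047), (38.7450065612793, 78.57025146484375), 10.676031112670898)
t5 188.24516237145468 ((538.8134765625, -62.058876037597656), (33.64213943481445, 75.03206634521484), 11.570744514465332)
```

View pics/s5z.png

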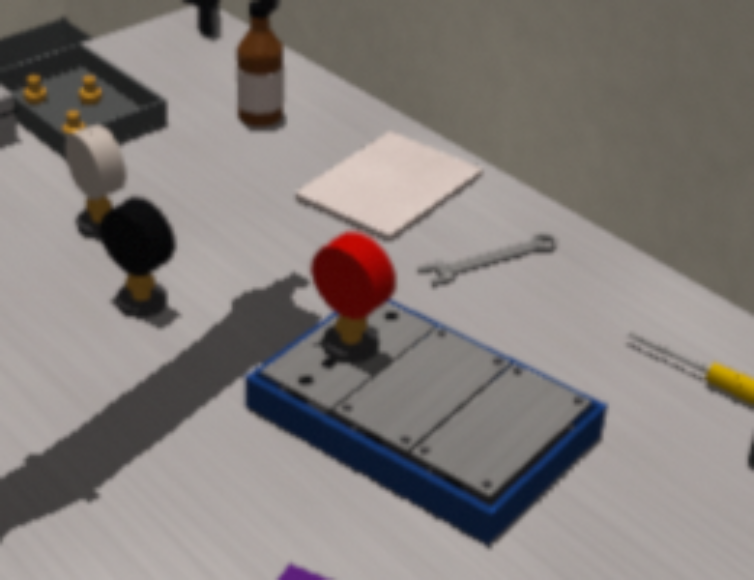

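View pics/t5z.png

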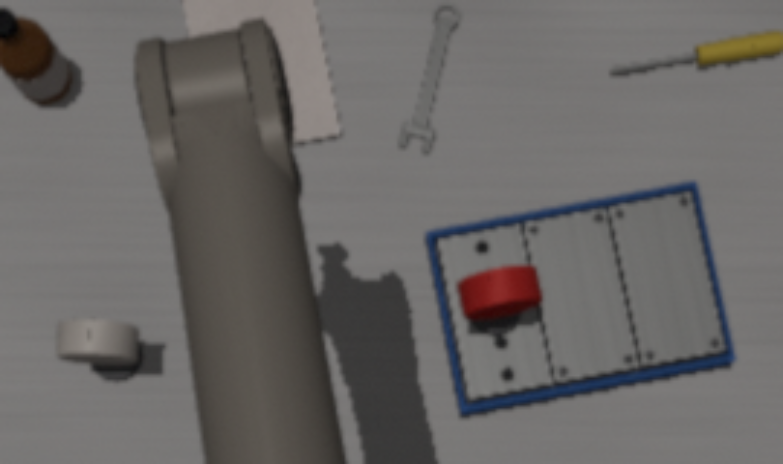

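The red gauge stands upright in the middle of the bolted plate. The side view shows the black and white gauges unmoved and the arm clear.

```bash
python3 -c "
from cell import ctrl
ctrl.job_done();print(ctrl.get_obs()['time_s'])"
```

```text
the job is handed in; nothing more can be done
the job is handed in; nothing more can be done
```

The red pressure gauge now stands upright on the middle of the bolted plate, and I handed the job in. The clock read about 29.5 s at my last check, against the 58 s limit.

- **Press test:** I pressed the plate with closed fingertips up to about 29 N. It gave roughly 0.25 mm per N and stopped at about 4 mm, which is how the firm plate should behave.
- **Placing:** I gripped the case from above at 50 N and lowered it until the plate carried its weight. After release the wrist force was close to zero, and I moved the arm clear.
- **Position:** The last top view puts the case at about (539, -62), and the side view at (533, -67). My target was (537.3, -64.7), so the two views straddle it by about 3 to 5 mm. My two estimates of the plate's middle also differed by about 4 mm, and I aimed between them.
- **Upright:** The top of the case measured 188 mm against an expected 184 mm. I read that as depth noise, and both pictures show it standing straight.
- **Other gauges:** The final side picture shows the black and white gauges where they stood. In the final top picture the arm hides the black one.

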